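# Hook out the tray under the mini cabinet

## Task

Take the hooked rod from the cork mat, reach it under the ledge of the pine cabinet, feel for the pull eye hidden there, catch it with the hook and gently draw the shallow tray out to its stop. Then unhook the rod and lay it back on the mat, lengthways and standing on its handle's flat underside as it was. Do the pulling with the rod, never with the gripper on the cabinet or tray, never press hard on the cabinet, tray or eye, and leave the flask, shaker, coaster and jigger as they are.

Things in the scene. Friction and masses are not known exactly. Their poses are not given: they have to be found in the camera images.
- cabinet: Fixed varnished pine cabinet, 220 deep (x) x 260 wide (y) x 240 mm high, door shut. Origin: centre of its underside; x runs from its front (x=-110 mm, facing the robot) to its back, z up. Solid from z=92 mm up; below that the front is an open toe space between side cheeks at y=+-115 to 130 mm. Over 16 N between the rod and cabinet, tray or eye counts as pressing hard.
- ledge (a point): middle of the lower front edge of the cabinet's ledge, 92 mm above the sideboard; axes as the cabinet's. The toe space below it is 230 mm wide; the tray's upright front face stands 40 mm further in.
- tray_face (a point): middle of the tray's front face (210 wide, 48 mm high), 60 mm above the sideboard; axes as the cabinet's; moves with the tray. The pull eye sticks out of this face: a level U-loop of 5 mm steel wire at this height, 30 mm out, 34 mm wide overall, its opening 24 wide x 25 mm deep, open up and down: a tip coming up from below catches it.
- feel_zone (a point): point on the cabinet at the same height as the eye, on the tray face's centre line when shut; axes as the cabinet's. The eye's middle lies anywhere within 35 mm to either side (y) of it, unmeasured and fixed fast: find it by feel, e.g. by sweeping the upturned tip sideways at wire height until it meets the loop's side, then lower, move under it and rise.
- tray (a joint): how far the tray (with its eye) is drawn out towards the robot along the cabinet's -x: 0 m shut, 0.060 m at its hard stop. It slides stiffly, taking about 3 N, and stays where it is left.
- rod_grip (a point): point to grasp in the wooden handle of the loose hooked rod (0.13 to 0.2 kg), 26 mm above the handle's flat underside. x points along the rod to the hook, z up. Handle 90 long (x from -55 to +35 mm of here) x 24 wide x 40 mm high. A 6 mm steel shank runs on from it, axis 17 mm above the underside, to x=130 mm, where it turns straight up. Balances near this point.
- rod_mid (a point): the middle of the rod's length: 37.5 mm in front of rod_grip and 9 mm lower, 17 mm above the underside; same axes as rod_grip
- hook_tip (a point): the top of the rod's upturned tip (6 mm thick, rounded): 130 mm in front of rod_grip along the rod and 20 mm higher, so 46 mm above the handle's underside and 26 mm above the top of the shank; same axes as rod_grip
- mat: fixed cork mat, 260 (x) x 100 (y) x 4 mm, to the left or right in front of the cabinet. Origin: centre of its underside on the sideboard. The rod lies on it, hook towards +x.
- flask: empty flat glass rum flask with steel cap, 36 x 90 x 173 mm high, standing beside the cabinet; origin at the centre of its underside. To be left alone.
- shaker: stainless cocktail shaker, 86 mm across, 197 mm high, standing beside the cabinet; origin at the centre of its underside. To be left alone.
- coaster: round white ceramic coaster, 104 mm across, 8 mm thick, lying flat; origin at the centre of its underside. To be left alone.
- jigger: black plastic jigger (double cone), 46 mm across, 82 mm high, standing on the coaster; origin at the centre of its underside. To be left alone.

How it is judged:
By the outcome, as a careful person would: the job done as asked, in the order asked, and still so for the second after the job is handed in, with the robot touching nothing.
It also fails if it takes over 64 s, if anything falls off the work surface, if the arm or the gripper's body presses on something with over 40 N, if the wrist force passes 120 N, or if a joint passes its speed limit or range.

## Robot

A 6-joint arm with a two-finger parallel gripper is mounted at the origin on the work surface. World frame = base frame: x ahead of the robot, y to its left, z up, the work surface at z = 0. Lengths are in m, angles in rad, forces in N, time in s.
With the tool pointing down it reaches from about 0.35 to 0.925 m from the base axis. Payload 6.4 kg.
Tool frame: the origin (TCP) lies at the very end of the fingers, on their centre line; the grasp point (between the pads) lies 19 mm behind it; z points along the fingers, y is the line along which they close (so a half turn about z gives the same grasp; the last joint's range is limited). The gripper opens to 85 mm and grips with 20 to 120 N. Pads are 22 mm wide; open, the fingers measure 114 mm over their backs; the gripper's body (76 mm by 85 mm) begins 54 mm behind the grasp point. The pads swing forward as they close: fully open they stand 13 mm farther back than shut.
Start: joints at [1.131, 0.245, 1.558, -0, 1.339, -0.174], TCP at [0.171, 0.627, 0.231] pointing down, gripper open.
Joint ranges: [-3.13, 3.13], [-1.02, 2.26], [0.13, 2.54], [-0.95, 4.09], [0.21, 2.88], [-2.74, 2.74]. Speed limits (rad/s): [2.57, 2.57, 3.14, 3.14, 3.14, 3.14].

## Interface

Orientations are given as a unit quaternion [x, y, z, w].
In Python, from plant import * gives the robot as it stands.
- The arm moves only by the shell command python3 -m inch 'ROWS'. ROWS is a JSON object of lists of equal length, an entry for each row: "slide": the shift along the world's x, y, z in units of 150 mm (1.0 is 150 mm), a list of three; "yaw": the turn about the world's z in units of 0.5 rad (1.0 is 0.5 rad); "fingers": the gripper command: -1 is shut, 1 is fully open, values between are in proportion. A call has 1 to 5 rows; each row is the pose to reach, as a shift and turn from the pose commanded when the call began; what a row does not reach only later rows make up. A row lasts 1/8 s, in which the tool goes at most 62.5 mm and 10.7 degrees, less where a joint would pass 70% of its speed; a pose out of reach is approached as far as the arm can. A call with a number of a shift or a turn outside -1 to 1 is refused whole. A call with a gripper value outside its range is refused whole. The fingers move at their own pace and stop on an object; the grip force is fixed at half the most. Time passes only in rows, so rows that repeat a pose let the fingers close. It gives the time, the measured TCP pose, the force, the opening and the grip force at its end, in the units of the state.
- state(): the state, without advancing time (a new reading comes with each control period).
- camera(name): name is "side" or "top"; returns the picture (420x560x3 uint8, blue, green, red); there is no depth.
- get_calibration(name): a dict with "fov_y" (degrees; the focal length in pixels is half the picture's height over the tangent of half this angle, whatever the lens; pixels are square), "cx", "cy" (the principal point, pixels), "eye" and "orientation" of the camera in the world. Camera axes: x right, y up, looking along -z (the intrinsics and any distortion apply to the point x, -y, -z); pixel columns grow to the right and rows downward; lengths in m; the calibration is good to about 2 mm. A picture is of the moment at which its call begins. get_calibration takes no time and is no camera call.
- hand_in(): hands the job in; it is judged then, once.
The state is a dict: "clock": time; "joint_pos": joint angles; "joint_vel": joint speeds; "joint_torque": joint torques, N m; "position": TCP position; "orientation": TCP orientation; "force": force on the tool from outside, world axes, zero at the start; "ft_torque": the same for the moment, N m; "gripper_width": finger opening in m; "grasp_force": force on a finger pad.
Only numpy, scipy, OpenCV 4.12 (cv2) and the standard library are available. Lean on these libraries where they do the work, as an engineer would, in place of code of your own. Each camera call takes 0.05 s, during which the arm holds its last target. There are 200 camera calls.

## Working session

There is one attempt and no reset: what is moved stays moved. The work goes in short steps, Python scripts to look and compute and a shell command to move; the robot and the scene stay as the last step left them, time stands still between calls to the robot, and variables do not carry over. Pictures are saved under pics/ and viewed, at most 10 in all, crops included, and the job is handed in when it is done.

```bash
mkdir -p pics; python3 - <<'E'
from plant import *
import cv2
for n in("top","side"):
    cv2.imwrite(f"pics/{n}0.png",camera(n)); print(n,get_calibration(n))
s=state();print(s['clock'],s['position'],s['orientation'],s['force'])
E
```

```text
top {'fov_y': 45.751024801502766, 'cx': 277.6784533630703, 'cy': 210.0279141527928, 'eye': array([ 0.46692475, -0.00514081,  1.017706  ]), 'orientation': array([-0.06013459,  0.05907537,  0.71154722, -0.69756324])}
side {'fov_y': 54.500807103486345, 'cx': 274.2889084828991, 'cy': 206.77599421412535, 'eye': array([ 0.73872513, -0.23125389,  0.926661  ]), 'orientation': array([0.15345798, 0.032181  , 0.22497379, 0.96166617])}
0.1 [0.17050713 0.6267106  0.23029205] [ 1.32501858e-01  9.91182381e-01 -8.26689214e-04 -2.50695390e-04] [-0.33847449  0.0834069  -0.40793759]
```

View pics/top0.png

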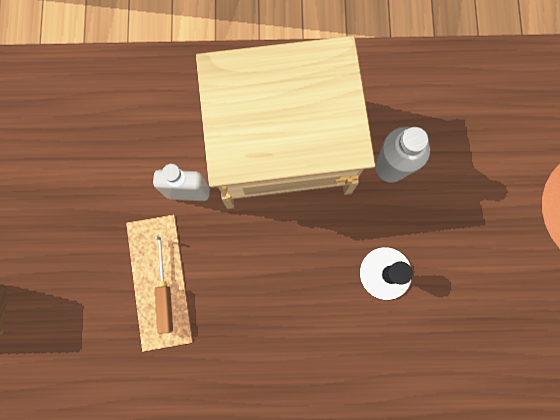

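View pics/side0.png

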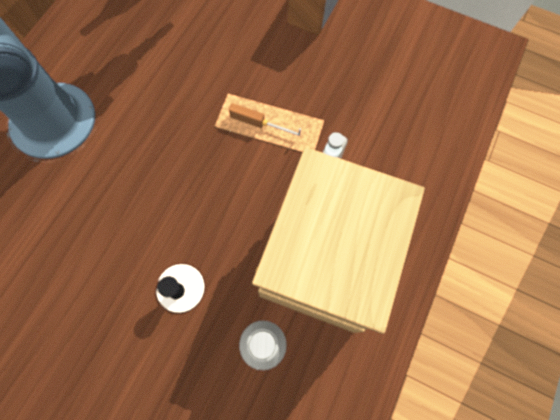

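The top view shows the mat at about (127,220)-(192,345) with the rod on it: handle (163,308), hook (159,238). The cabinet's front edge runs from (209,187) to (373,167). I'll enlarge that area.

```bash
python3 - <<'E'
import cv2
a=cv2.imread("pics/top0.png")
c=cv2.resize(a[150:360,120:400],None,fx=2.85,fy=2.85,interpolation=cv2.INTER_CUBIC);cv2.imwrite("pics/crop0.png",c);print(c.shape)
E
```

```text
(598, 798, 3)
```

View pics/crop0.png

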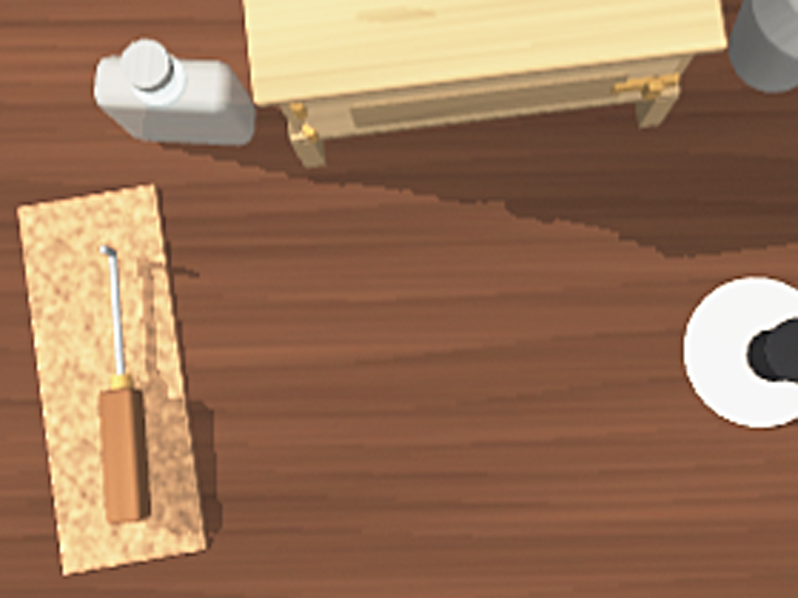

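The crop gives the mat corners (18,207), (155,184), (207,550), (63,575). The handle's top corners are (102,391), (138,388), (147,520), (106,524), the hook tip is (108,250), the cabinet's front top corners are (255,104), (727,48), and the cheek feet are (308,167), (660,124).

```bash
cat > h.py <<'E'
from plant import *
import numpy as np
from scipy.spatial.transform import Rotation as R
def w(px,z,n="top"):
    c=get_calibration(n);f=210/np.tan(np.radians(c['fov_y']/2))
    d=R.from_quat(c['orientation']).apply([(px[0]-c['cx'])/f,-(px[1]-c['cy'])/f,-1]);e=np.array(c['eye'])
    return (e+d*(z-e[2])/d[2])[:2]
def k(p): return (120+p[0]/2.85,150+p[1]/2.85)
E
python3 - <<'E'
from h import *
np.set_printoptions(precision=4,suppress=True)
P=lambda L,z,n="top",g=k:np.array([w(g(p),z,n) for p in L])
m=P([(18,207),(155,184),(207,550),(63,575)],.004);print('mat',m,m.mean(0))
h=P([(102,391),(140,388),(148,520),(106,524)],.044);print('handle',h,h.mean(0))
print('tip',P([(108,250)],.048),'shank end',P([(121,376)],.021))
i=lambda p:p
for n,L in(("top",[(209,187),(373,167),(355,38),(197,54)]),("side",[(314,151),(258,283),(387,328),(424,186)])):
    c=P(L,.24,n,i);print('cab',n,c,c.mean(0),'w',np.linalg.norm(c[0]-c[1]),'d',np.linalg.norm(c[1]-c[2]))
    for a,b in((0,1),(3,2)):
        d=c[a]-c[b];print('yaw',np.arctan2(-d[0],d[1]))
print('feet',P([(305,167),(325,162),(640,128),(661,124)],0))
print('side handle',P([(247,115)],.044,'side',i),'tip',P([(300,132)],.05,'side',i))
E
```

```text
mat [[0.6196 0.3068]
 [0.6345 0.208 ]
 [0.3765 0.168 ]
 [0.3616 0.2675]] [0.498  0.2376]
handle [[0.4862 0.2334]
 [0.4877 0.2077]
 [0.4003 0.2008]
 [0.3982 0.2289]] [0.4431 0.2177]
tip [[0.5819 0.2304]] shank end [[0.4967 0.2261]]
cab top [[ 0.639   0.1037]
 [ 0.6665 -0.1599]
 [ 0.8905 -0.1412]
 [ 0.8673  0.1247]] [ 0.7658 -0.0182] w 0.2650465431983806 d 0.22477867851091307
yaw 0.10409232878061482
yaw 0.08718037375726406
cab side [[ 0.662   0.1018]
 [ 0.679  -0.1606]
 [ 0.8988 -0.1324]
 [ 0.8689  0.1271]] [ 0.7772 -0.0161] w 0.2629685871952969 d 0.22156634410970089
yaw 0.06484603597205116
yaw 0.11469487009763711
feet [[ 0.6455  0.0998]
 [ 0.6489  0.0852]
 [ 0.6695 -0.1453]
 [ 0.6722 -0.1608]]
side handle [[0.4523 0.212 ]] tip [[0.5897 0.2247]]
```

```bash
python3 -m inch '{"slide":[[0.94,-1,-0.3],[0.94,-1,-0.3],[0.94,-1,-0.3],[0.94,-1,-0.3]],"yaw":[0.7,0.7,0.7,0.7],"fingers":[1,1,1,1]}'; python3 -m inch '{"slide":[[0.94,-1,-0.3],[0.94,-1,-0.3],[0.94,-1,-0.3],[0.94,-1,-0.3]],"yaw":[0,0,0,0],"fingers":[1,1,1,1]}'; python3 -m inch '{"slide":[[0,-0.72,-0.1],[0,-0.72,-0.1],[0,-0.72,-0.1],[0,-0.72,-0.1]],"yaw":[0,0,0,0],"fingers":[0.3,0.3,0.3,0.3]}'
python3 - <<'E'
from h import *
import cv2
a=camera("top")[190:360,90:290];b=camera("side")[60:230,170:370]
cv2.imwrite("pics/g1.png",cv2.resize(np.hstack([a,b]),None,fx=2,fy=2,interpolation=cv2.INTER_CUBIC))
s=state();print(s['position'],s['orientation'],s['gripper_width'],s['force'])
E
```

```text
clock: 0.6
position: [0.3129, 0.4745, 0.1848]
orientation: [-0.041, 0.999, -0.001, -0.001]
force: [-0.3, 0.3, 0.2]
gripper_width: 0.0853
grasp_force: 0.0
clock: 1.1
position: [0.4539, 0.3245, 0.14]
orientation: [-0.04, 0.999, -0.0, -0.001]
force: [-0.1, 0.5, 1.1]
gripper_width: 0.0856
grasp_force: 0.0
clock: 1.6
position: [0.4528, 0.2195, 0.1264]
orientation: [-0.042, 0.999, 0.0, 0.0]
force: [0.0, 0.5, -0.9]
gripper_width: 0.0555
grasp_force: 0.0
[0.45289957 0.22014303 0.12658378] [-4.27559352e-02  9.99085489e-01  1.56657857e-04  3.00384088e-04] 0.05512553466043466 [ 0.15035917 -0.08571978  0.57471424]
```

View pics/g1.png

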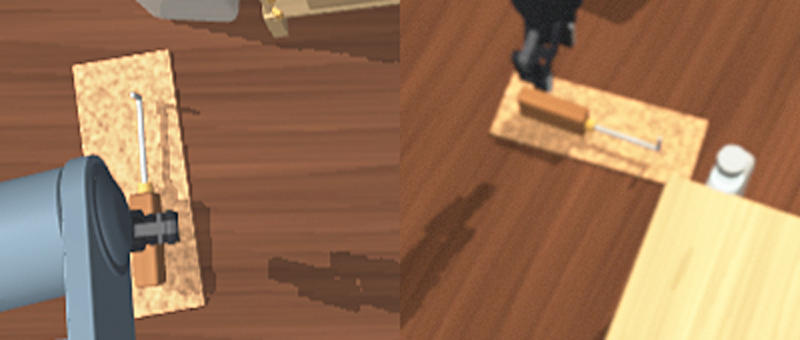

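The fingers straddle the handle in the top view (handle about (146,240), fingers (155,230)). In the side view the fingertips are near (540,84) and the handle's centre at (553,107). I'll check the two cameras against the known TCP.

```bash
python3 - <<'E'
from h import *
t=lambda x,y:(90+x/2,190+y/2); s=lambda x,y:(170+(x-400)/2,60+y/2)
print('TCP side',w(s(541,86),.127,'side'),'tip',w(s(659,142),.05,'side'))
for p in((520,90),(588,108)): print('handle side top',w(s(*p),.044,'side'))
print('top: tip',w(t(136,95),.049),'fingers@.127',w(t(157,229),.14))
print('handle low',w(t(148,285),.044),'high',w(t(145,195),.044))
E
```

```text
TCP side [0.45201331 0.1909865 ] tip [0.58743989 0.22661177]
handle side top [0.40165225 0.21818121]
handle side top [0.48834829 0.23314683]
top: tip [0.58218286 0.22996762] fingers@.127 [0.45416802 0.18723241]
handle low [0.40047216 0.21594823] high [0.4853338 0.2204454]
```

```bash
python3 -m inch '{"slide":[[0.007,-0.007,-0.4],[0.007,-0.007,-0.65],[0.007,-0.007,-0.76],[0.007,-0.007,-0.76],[0.007,-0.007,-0.76]],"yaw":[0,0,0,0,0],"fingers":[0.3,0.3,0.3,0.3,0.3]}'; python3 -m inch '{"slide":[[0,0,0],[0,0,0],[0,0,0],[0,0,0],[0,0,0]],"yaw":[0,0,0,0,0],"fingers":[-1,-1,-1,-1,-1]}'
```

```text
clock: 2.33
position: [0.4553, 0.2188, 0.0139]
orientation: [-0.042, 0.999, 0.0, 0.002]
force: [-1.3, -0.1, 0.4]
gripper_width: 0.0556
grasp_force: 0.0
clock: 2.95
position: [0.4551, 0.2185, 0.0137]
orientation: [-0.042, 0.999, 0.0, 0.001]
force: [-0.6, 0.7, 6.9]
gripper_width: 0.0232
grasp_force: 60.1
```

```bash
python3 -m inch '{"slide":[[0,0,0.15],[0,0,0.4],[0,0,0.6],[0,-0.4,0.6],[0,-0.7,0.6]],"yaw":[0,0,0,0,0],"fingers":[-1,-1,-1,-1,-1]}'; python3 -m inch '{"slide":[[0.05,-0.35,0],[0.2,-0.65,-0.2],[0.25,-0.65,-0.4],[0.25,-0.65,-0.4],[0.25,-0.65,-0.4]],"yaw":[0.02,0.02,0.02,0.02,0.02],"fingers":[-1,-1,-1,-1,-1]}'
python3 - <<'E'
from h import *
import cv2
a=camera("top")[140:280,190:390]
cv2.imwrite("pics/g2.png",cv2.resize(a,None,fx=4,fy=4,interpolation=cv2.INTER_CUBIC))
s=state();print(s['position'],s['orientation'],s['gripper_width'],s['force'])
E
```

```text
clock: 3.58
position: [0.4535, 0.1119, 0.1026]
orientation: [-0.043, 0.999, -0.0, 0.0]
force: [-0.4, 0.1, -1.6]
gripper_width: 0.0232
grasp_force: 59.4
clock: 4.2
position: [0.4912, 0.016, 0.0429]
orientation: [-0.047, 0.999, -0.0, 0.0]
force: [0.5, -0.4, -1.9]
gripper_width: 0.0234
grasp_force: 59.4
[0.49166656 0.0160368  0.04339063] [-4.75946961e-02  9.98866415e-01 -2.07017482e-04  7.66569086e-04] 0.02273317885100571 [-1.10478916  0.06145992 -1.35992854]
```

View pics/g2.png

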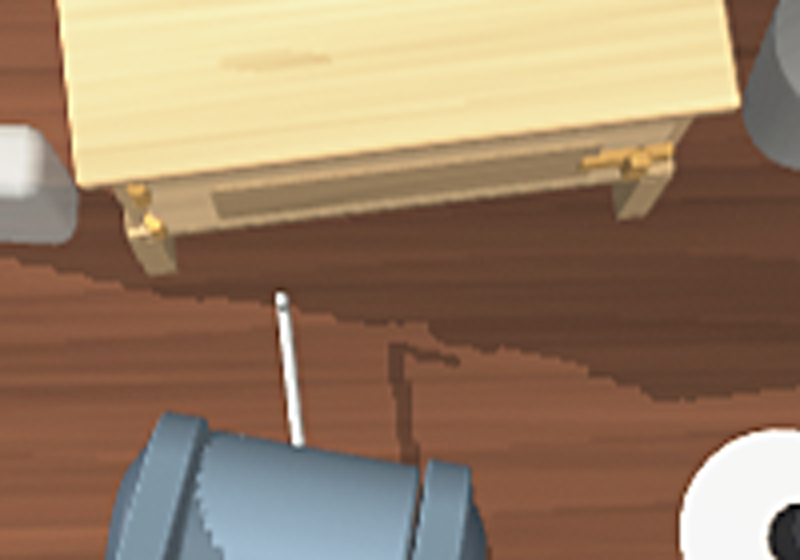

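The tip shows at (281,297). The ledge's lower edge runs from about (135,238) to (665,172), with feet at (147,275)-(177,271) and (612,218)-(642,217).

```bash
python3 - <<'E'
from h import *
t=lambda x,y:(190+x/4,140+y/4)
tip=w(t(281,297),.079);print('tip',tip,tip-state()['position'][:2])
A=w(t(177,236),.092);B=w(t(605,182),.092);d=A-B;y=np.arctan2(-d[0],d[1]);print('ledge',A,B,y)
L=(w(t(147,275),0)+w(t(177,271),0))/2;Rr=(w(t(612,219),0)+w(t(642,217),0))/2;print(L,Rr,(L+Rr)/2,np.linalg.norm(L-Rr))
F=(L+Rr)/2;ex=np.array([np.cos(y),np.sin(y)]);ey=np.array([-ex[1],ex[0]])
print('dist of A,B from F along ex',(A-F)@ex,(B-F)@ex,'tip in ledge frame',(tip-F)@ex,(tip-F)@ey)
E
```

```text
tip [0.61938447 0.0281456 ] [0.1277179 0.0121088]
ledge [0.64752323 0.07653244] [ 0.66955997 -0.12711074] 0.10779308043888465
[0.64607298 0.09253037] [ 0.67028796 -0.14990257] [ 0.65818047 -0.0286861 ] 0.2436392685001477
dist of A,B from F along ex 0.00072449245819551 0.0007244924581955111 tip in ledge frame -0.03245662005648523 0.06067569373387179
```

```bash
python3 -m inch '{"slide":[[0,0,-0.09],[0.08,0.008,-0.09],[0.18,0.018,-0.09],[0.27,0.027,-0.09],[0.36,0.037,-0.09]],"yaw":[0,0,0,0,0],"fingers":[-1,-1,-1,-1,-1]}'; python3 -m inch '{"slide":[[0,0,0],[0,0,0]],"yaw":[0,0],"fingers":[-1,-1]}'
```

```text
clock: 4.88
position: [0.5464, 0.0214, 0.0289]
orientation: [-0.047, 0.999, -0.0, 0.0]
force: [-0.5, -0.2, -1.4]
gripper_width: 0.0233
grasp_force: 59.4
clock: 5.12
position: [0.5449, 0.0213, 0.0285]
orientation: [-0.047, 0.999, 0.0, -0.0]
force: [0.4, 0.7, -1.6]
gripper_width: 0.0233
grasp_force: 59.4
```

```bash
cat > ok.py <<'E'
from plant import *
s=state();f=s['force'];print(s['position'].round(4),f.round(1));raise SystemExit(abs(f[1])>2.5 or abs(f[0])>4)
E
python3 -m inch '{"slide":[[0.003,-0.03,0.01],[0.003,-0.03,0.01]],"yaw":[0,0],"fingers":[-1,-1]}' >/dev/null && python3 ok.py && python3 -m inch '{"slide":[[0.003,-0.03,0],[0.003,-0.03,0]],"yaw":[0,0],"fingers":[-1,-1]}' >/dev/null && python3 ok.py && python3 -m inch '{"slide":[[0.003,-0.03,0],[0.003,-0.03,0]],"yaw":[0,0],"fingers":[-1,-1]}' >/dev/null && python3 ok.py && python3 -m inch '{"slide":[[0.003,-0.03,0],[0.003,-0.03,0]],"yaw":[0,0],"fingers":[-1,-1]}' >/dev/null && python3 ok.py && python3 -m inch '{"slide":[[0.003,-0.03,0],[0.003,-0.03,0]],"yaw":[0,0],"fingers":[-1,-1]}' >/dev/null && python3 ok.py
```

```text
[0.5457 0.0163 0.0305] [ 0.2  0.3 -2.2]False
```

```bash
sed -i 's/SystemExit(\(.*\))$/SystemExit(int(\1))/' ok.py
python3 -m inch '{"slide":[[0.003,-0.03,0],[0.003,-0.03,0]],"yaw":[0,0],"fingers":[-1,-1]}' >/dev/null && python3 ok.py && python3 -m inch '{"slide":[[0.003,-0.03,0],[0.003,-0.03,0]],"yaw":[0,0],"fingers":[-1,-1]}' >/dev/null && python3 ok.py && python3 -m inch '{"slide":[[0.003,-0.03,0],[0.003,-0.03,0]],"yaw":[0,0],"fingers":[-1,-1]}' >/dev/null && python3 ok.py && python3 -m inch '{"slide":[[0.003,-0.03,0],[0.003,-0.03,0]],"yaw":[0,0],"fingers":[-1,-1]}' >/dev/null && python3 ok.py && python3 -m inch '{"slide":[[0.003,-0.03,0],[0.003,-0.03,0]],"yaw":[0,0],"fingers":[-1,-1]}' >/dev/null && python3 ok.py
```

```text
[0.5462 0.0118 0.0303] [-0.9 -0.7 -1.7]
[0.5463 0.0089 0.0301] [-1.1  8.  -0.1]
```

Contact (8 N) on the loop's side. I'll back off, lower, move under and stop to check before rising.

```bash
python3 -m inch '{"slide":[[-0.002,0.02,0],[-0.002,0.02,-0.06],[-0.002,0.02,-0.103],[-0.002,0.02,-0.103]],"yaw":[0,0,0,0],"fingers":[-1,-1,-1,-1]}' >/dev/null && python3 ok.py && python3 -m inch '{"slide":[[0.03,-0.05,0],[0.035,-0.1,0],[0.04,-0.15,0],[0.04,-0.15,0]],"yaw":[0,0,0,0],"fingers":[-1,-1,-1,-1]}' >/dev/null && python3 ok.py
```

```text
[0.5455 0.0105 0.0138] [ 0.1  0.4 -1.2]
[ 0.5525 -0.0126  0.015 ] [ 0.3 -0.1 -1.2]
```

```bash
python3 -m inch '{"slide":[[0,0,0.03],[0,0,0.055],[0,0,0.055]],"yaw":[0,0,0],"fingers":[-1,-1,-1]}' >/dev/null && python3 ok.py && python3 -m inch '{"slide":[[0,0,0.02],[0,0,0.02]],"yaw":[0,0],"fingers":[-1,-1]}' >/dev/null && python3 ok.py
```

```text
[ 0.5527 -0.0117  0.0237] [-1.  -0.5 -1.7]
[ 0.5525 -0.0118  0.0263] [ 0.2 -0.3 -1. ]
```

```bash
cat > ok.py <<'E'
from plant import *
import sys
L=float(sys.argv[1]) if len(sys.argv)>1 else 2.5
s=state();f=s['force'];print(s['position'].round(4),f.round(1));raise SystemExit(int(max(abs(f[0]),abs(f[1]),abs(f[2]+1.5))>L))
E
python3 -m inch '{"slide":[[0,0,0.035],[0,0,0.075],[0,0,0.075]],"yaw":[0,0,0],"fingers":[-1,-1,-1]}' >/dev/null && python3 ok.py 3 && python3 -m inch '{"slide":[[-0.02,-0.002,0],[-0.04,-0.004,0],[-0.04,-0.004,0]],"yaw":[0,0,0],"fingers":[-1,-1,-1]}' >/dev/null && python3 ok.py 8 && python3 -m inch '{"slide":[[-0.02,-0.002,0],[-0.04,-0.004,0],[-0.04,-0.004,0]],"yaw":[0,0,0],"fingers":[-1,-1,-1]}' >/dev/null && python3 ok.py 8 && python3 -m inch '{"slide":[[-0.02,-0.002,0],[-0.04,-0.004,0],[-0.04,-0.004,0]],"yaw":[0,0,0],"fingers":[-1,-1,-1]}' >/dev/null && python3 ok.py 8
```

```text
[ 0.553  -0.012   0.0382] [ 0.5  0.3 -1. ]
[ 0.5458 -0.0123  0.0371] [ 0.2 -0.1 -2. ]
[ 0.5404 -0.0131  0.0375] [ 1.9  0.3 -1.2]
[ 0.5341 -0.0137  0.0374] [ 1.5 -0.2 -1.7]
```

```bash
M='' ; python3 -m inch '{"slide":[[-0.02,-0.002,0],[-0.04,-0.004,0],[-0.06,-0.006,0],[-0.08,-0.008,0]],"yaw":[0,0,0,0],"fingers":[-1,-1,-1,-1]}' >/dev/null && python3 ok.py 8 && python3 -m inch '{"slide":[[-0.02,-0.002,0],[-0.04,-0.004,0],[-0.06,-0.006,0],[-0.08,-0.008,0]],"yaw":[0,0,0,0],"fingers":[-1,-1,-1,-1]}' >/dev/null && python3 ok.py 8 && python3 -m inch '{"slide":[[-0.02,-0.002,0],[-0.04,-0.004,0],[-0.06,-0.006,0],[-0.06,-0.006,0]],"yaw":[0,0,0,0],"fingers":[-1,-1,-1,-1]}' >/dev/null && python3 ok.py 8
```

```text
[ 0.5222 -0.0149  0.0374] [ 3.7  0.6 -1.5]
[ 0.5102 -0.0161  0.0374] [ 3.7 -0.1 -1.6]
[ 0.5009 -0.0169  0.0373] [ 1.9 -1.3 -2.2]
```

```bash
python3 - <<'E'
from h import *
import cv2
a=camera("top")[140:280,190:390]
cv2.imwrite("pics/g3.png",cv2.resize(a,None,fx=4,fy=4,interpolation=cv2.INTER_CUBIC))
E
```

```text
(no output)
```

View pics/g3.png

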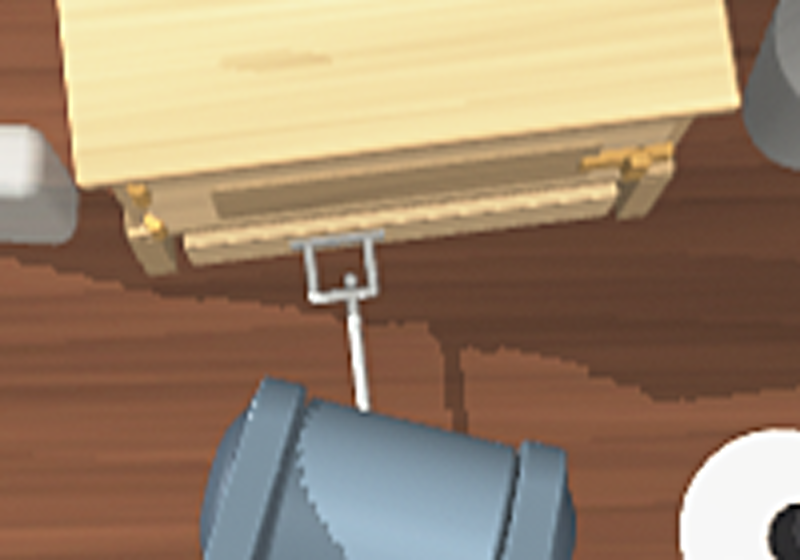

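The picture shows the hook tip (350,282) inside the loop and the tray about 43 mm out. I'll continue gently to the stop.

```bash
python3 -m inch '{"slide":[[-0.02,-0.002,0],[-0.04,-0.004,0],[-0.06,-0.006,0],[-0.06,-0.006,0]],"yaw":[0,0,0,0],"fingers":[-1,-1,-1,-1]}' >/dev/null && python3 ok.py 6.5 && python3 -m inch '{"slide":[[-0.007,-0.001,0],[-0.014,-0.001,0],[-0.014,-0.001,0]],"yaw":[0,0,0],"fingers":[-1,-1,-1]}' >/dev/null && python3 ok.py 6.5 && python3 -m inch '{"slide":[[-0.007,-0.001,0],[-0.007,-0.001,0]],"yaw":[0,0],"fingers":[-1,-1]}' >/dev/null && python3 ok.py 6.5 && python3 -m inch '{"slide":[[-0.007,-0.001,0],[-0.007,-0.001,0]],"yaw":[0,0],"fingers":[-1,-1]}' >/dev/null && python3 ok.py 6.5&& python3 -m inch '{"slide":[[-0.007,-0.001,0],[-0.007,-0.001,0]],"yaw":[0,0],"fingers":[-1,-1]}' >/dev/null && python3 ok.py 6.5&& python3 -m inch '{"slide":[[-0.007,-0.001,0],[-0.007,-0.001,0]],"yaw":[0,0],"fingers":[-1,-1]}' >/dev/null && python3 ok.py 6.5&& python3 -m inch '{"slide":[[-0.007,-0.001,0],[-0.007,-0.001,0]],"yaw":[0,0],"fingers":[-1,-1]}' >/dev/null && python3 ok.py 6.5
```

```text
[ 0.4918 -0.0178  0.0372] [ 1.9  0.1 -1.3]
[ 0.4901 -0.0179  0.0373] [ 2.9 -0.3 -1.8]
[ 0.4891 -0.0181  0.0373] [ 2.8 -0.3 -1.7]
[ 0.488  -0.0183  0.0373] [ 2.8 -0.1 -2. ]
[ 0.487  -0.0184  0.0373] [ 2.2  0.1 -1.5]
[ 0.4859 -0.0186  0.0373] [ 3.1  0.6 -1.6]
[ 0.485  -0.0187  0.0374] [ 3.1  1.1 -2.2]
```

```bash
python3 -m inch '{"slide":[[-0.007,-0.001,0],[-0.007,-0.001,0]],"yaw":[0,0],"fingers":[-1,-1]}' >/dev/null && python3 ok.py 6.5 && python3 -m inch '{"slide":[[-0.007,-0.001,0],[-0.007,-0.001,0]],"yaw":[0,0],"fingers":[-1,-1]}' >/dev/null && python3 ok.py 6.5 && python3 -m inch '{"slide":[[-0.007,-0.001,0],[-0.007,-0.001,0]],"yaw":[0,0],"fingers":[-1,-1]}' >/dev/null && python3 ok.py 6.5&& python3 -m inch '{"slide":[[-0.007,-0.001,0],[-0.007,-0.001,0]],"yaw":[0,0],"fingers":[-1,-1]}' >/dev/null && python3 ok.py 6.5&& python3 -m inch '{"slide":[[-0.007,-0.001,0],[-0.007,-0.001,0]],"yaw":[0,0],"fingers":[-1,-1]}' >/dev/null && python3 ok.py 6.5&& python3 -m inch '{"slide":[[-0.007,-0.001,0],[-0.007,-0.001,0]],"yaw":[0,0],"fingers":[-1,-1]}' >/dev/null && python3 ok.py 6.5
```

```text
[ 0.4848 -0.0189  0.0377] [ 7.5  1.2 -3.4]
```

```bash
python3 -m inch '{"slide":[[0.02,0.002,0],[0.045,0.005,0],[0.045,0.005,0]],"yaw":[0,0,0],"fingers":[-1,-1,-1]}' >/dev/null && python3 ok.py 3 && python3 -m inch '{"slide":[[0,0,-0.05],[0,0,-0.1],[0,0,-0.153],[0,0,-0.153]],"yaw":[0,0,0,0],"fingers":[-1,-1,-1,-1]}' >/dev/null && python3 ok.py 3 && python3 -m inch '{"slide":[[-0.06,-0.006,0],[-0.12,-0.012,0],[-0.24,-0.024,0],[-0.4,-0.04,0],[-0.4,-0.04,0]],"yaw":[0,0,0,0,0],"fingers":[-1,-1,-1,-1,-1]}' >/dev/null && python3 ok.py 3 && python3 -m inch '{"slide":[[0,0,0.3],[0,0,0.6],[0,0,0.6]],"yaw":[0,0,0],"fingers":[-1,-1,-1]}'
```

```text
[ 0.4905 -0.0181  0.0371] [-0.4  0.1 -1.6]
[ 0.4898 -0.0179  0.0134] [ 0.4 -1.  -1.3]
[ 0.4288 -0.0238  0.014 ] [ 0.8  0.4 -1.4]
clock: 14.8
position: [0.4345, -0.0252, 0.1087]
orientation: [-0.047, 0.999, -0.002, 0.005]
force: [0.8, 0.5, -1.4]
gripper_width: 0.023
grasp_force: 59.7
```

```bash
python3 -m inch '{"slide":[[0,0.4,0],[0,0.8,0],[0,1,0],[0,1,0]],"yaw":[0.11,0.11,0.11,0.11],"fingers":[-1,-1,-1,-1]}' >/dev/null; python3 -m inch '{"slide":[[0.1,0.35,0],[0.16,0.7,-0.1],[0.16,0.7,-0.35],[0.16,0.7,-0.5],[0.16,0.7,-0.5]],"yaw":[0,0,0,0,0],"fingers":[-1,-1,-1,-1,-1]}'; python3 -m inch '{"slide":[[0,0,0],[0,0,0]],"yaw":[0,0],"fingers":[-1,-1]}'
python3 - <<'E'
from h import *
import cv2
a=camera("top")[190:360,90:290];b=camera("side")[60:230,170:370]
cv2.imwrite("pics/g4.png",cv2.resize(np.hstack([a,b]),None,fx=2,fy=2,interpolation=cv2.INTER_CUBIC))
E
```

```text
clock: 15.92
position: [0.4529, 0.2297, 0.0269]
orientation: [-0.074, 0.997, -0.001, -0.003]
force: [0.3, 0.1, -1.9]
gripper_width: 0.0233
grasp_force: 60.0
clock: 16.18
position: [0.4559, 0.2308, 0.0307]
orientation: [-0.074, 0.997, 0.0, 0.001]
force: [0.2, 0.1, -1.4]
gripper_width: 0.0233
grasp_force: 60.0
```

View pics/g4.png

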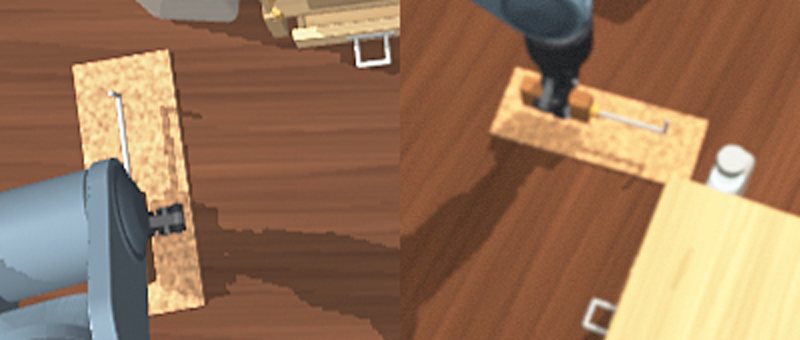

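The rod hovers lengthways over the mat, with its tip at (113,93) and clear of the edges, and the tray is out. I'll lower it gently.

```bash
python3 -m inch '{"slide":[[0.01,-0.015,-0.05],[0.01,-0.015,-0.1],[0.01,-0.015,-0.1],[0.01,-0.015,-0.1]],"yaw":[0,0,0,0],"fingers":[-1,-1,-1,-1]}' >/dev/null; python3 ok.py 2.2 && python3 -m inch '{"slide":[[0,0,-0.005],[0,0,-0.005],[0,0,-0.005]],"yaw":[0,0,0],"fingers":[-1,-1,-1]}' >/dev/null && python3 ok.py 2.2 && python3 -m inch '{"slide":[[0,0,-0.005],[0,0,-0.005],[0,0,-0.005]],"yaw":[0,0,0],"fingers":[-1,-1,-1]}' >/dev/null && python3 ok.py 2.2 && python3 -m inch '{"slide":[[0,0,-0.005],[0,0,-0.005],[0,0,-0.005]],"yaw":[0,0,0],"fingers":[-1,-1,-1]}' >/dev/null && python3 ok.py 2.2
```

```text
[0.4558 0.2286 0.0139] [ 1.  -0.7 -0.6]
[0.4559 0.2286 0.0138] [-3.5 -1.7  4. ]
```

```bash
python3 -m inch '{"slide":[[0,0,0],[0,0,0],[0,0,0],[0,0,0]],"yaw":[0,0,0,0],"fingers":[0.3,0.3,0.3,0.3]}'; python3 -m inch '{"slide":[[0,0,0.1],[0,0,0.4],[0,0,0.8],[0,0,1],[0,0,1]],"yaw":[0,0,0,0,0],"fingers":[0.3,0.3,0.3,0.3,0.3]}'; python3 -m inch '{"slide":[[-0.3,0.4,0],[-0.6,0.7,0],[-0.6,1,0],[-0.6,1,0],[-0.6,1,0]],"yaw":[0,0,0,0,0],"fingers":[0.3,0.3,0.3,0.3,0.3]}'
python3 - <<'E'
from h import *
import cv2
cv2.imwrite("pics/g5.png",cv2.resize(np.hstack([camera("top")[140:360,90:290],camera("side")[60:280,170:370]]),None,fx=2,fy=2,interpolation=cv2.INTER_CUBIC))
E
```

```text
clock: 17.65
position: [0.4563, 0.2286, 0.0136]
orientation: [-0.075, 0.997, 0.0, 0.0]
force: [-0.2, -0.7, 1.0]
gripper_width: 0.0552
grasp_force: 0.0
clock: 18.27
position: [0.4583, 0.2293, 0.1678]
orientation: [-0.075, 0.997, 0.001, 0.004]
force: [0.6, 0.2, -0.7]
gripper_width: 0.0553
grasp_force: 0.0
clock: 18.9
position: [0.3656, 0.378, 0.1625]
orientation: [-0.075, 0.997, -0.001, -0.001]
force: [0.8, -1.2, 1.4]
gripper_width: 0.0552
grasp_force: 0.0
```

View pics/g5.png

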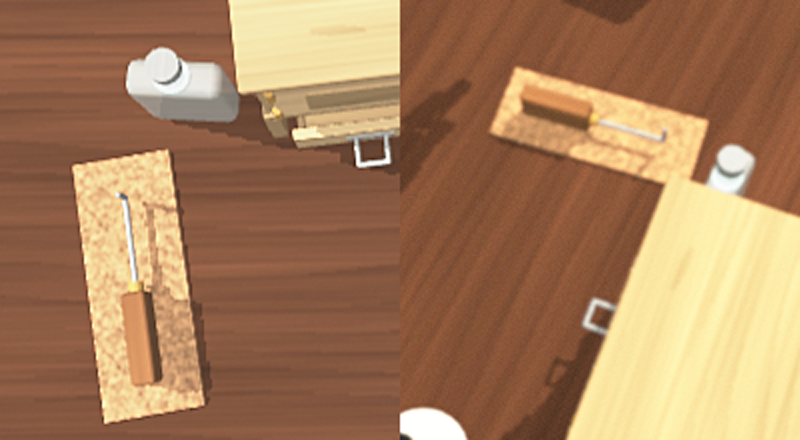

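The rod stands upright in the middle of the mat, lengthways (tip (121,195), handle (141,337)). The tray is out and the flask hasn't moved.

```bash
python3 -c "
from plant import *
print(hand_in())"
```

```text
the job is handed in; nothing more can be done
None
```

The job is handed in: I drew the tray out about 60 mm to its stop with the hooked rod, unhooked it and laid it back lengthways on the mat, with contact readings no higher than 8 N, about 19 s on the clock and the flask, shaker, coaster and jigger untouched.

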